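# Dock the stirrer carriage round the bent rail and wedge it tight

### The arm

A 6-joint arm with a two-finger parallel gripper is mounted at the origin on the work surface. World frame = base frame: x ahead of the robot, y to its left, z up, the work surface at z = 0. Lengths are in mm, angles in rad, forces in N, time in s.
With the tool pointing down it reaches from about 275 to 825 mm from the base axis. Payload 4.9 kg.
Tool frame: the origin (TCP) lies at the very end of the fingers, on their centre line; the grasp point (between the pads) lies 19 mm behind it; z points along the fingers, y is the direction in which the jaws open and shut (so a half turn about z gives the same grasp; the last joint's range is limited). The gripper opens to 85 mm and grips with 20 to 120 N. Pads are 22 mm wide; open, the fingers measure 114 mm over their backs; the gripper's body (76 mm by 85 mm) begins 54 mm behind the grasp point. The pads swing forward as they close: fully open they stand 13 mm farther back than shut.
Start: joints at [-1.28, 0.326, -0.193, 1.052, 0, 1.437], TCP at [226.69, -501.129, 231.281] pointing down, gripper open.
Joint ranges: [-2.65, 2.65], [-0.97, 1.79], [-1.3, 1.35], [-1.93, 2.1], [-1.47, 1.37], [-3.14, 3.14]. Speed limits (rad/s): [2.57, 2.57, 3.14, 3.14, 3.14, 3.14].

### API

Orientations are given as [roll, pitch, yaw] about the fixed x, y, z axes, in that order (R = Rz(yaw) Ry(pitch) Rx(roll)).
In Python, from bench import bot, solve_ik, imaging gives the robot as it stands. Calls block until the motion is done:
- bot.move_ptp(position, orientation): joint-space move of the TCP to a pose.
- bot.movel(position, rot=None, max_speed=150, threshold=None): straight line of the TCP; rot=None keeps the orientation; max_speed is the mean speed in mm/s. With threshold (N) it stops when the force on the tool has changed by that much, and returns True; else False.
- bot.move_j(angles): joint-space move.
- bot.grip(opening, effort=None): opening from 0.0 (shut) to 1.0 (fully open); effort is the grip in N (None keeps the last); returns when the fingers have stopped.
- bot.dwell(seconds).
- solve_ik(position, orientation): joint angles nearest the present ones, or None.
- bot.get_state(): the state.
- imaging.capture(name): name is "scene" or "top" or "wrist"; returns the picture (420x560x3 uint8, blue, green, red); there is no depth.
- imaging.camera_model(name): a dict with "K" (3x3 intrinsics, pixels), "position" and "rotation" of the camera in the world. Camera axes: x right, y up, looking along -z (the intrinsics and any distortion apply to the point x, -y, -z); pixel columns grow to the right and rows downward; lengths in mm; the calibration is good to about 2 mm. A picture is of the moment at which its call begins: read the wrist's pose just before it. camera_model takes no time and is no camera call; for the wrist camera it gives the pose at the moment of the call.
A pose or a line that the arm cannot do raises bot.IKError and nothing moves.
- bot.sign_off(): hands the job in, once; it reports no verdict.
The state is a dict: "t": time; "qpos": joint angles; "joint_velocities": joint speeds; "effort": joint torques, N m; "tcp_pos": TCP position; "orientation": TCP orientation; "contact_force": force on the tool from outside, world axes, zero at the start; "wrist_torque": the same for the moment, N m; "opening": opening from 0.0 (shut) to 1.0 (fully open).
Only numpy, scipy, OpenCV 4.12 (cv2) and the standard library are available. Lean on these libraries where they do the work, as an engineer would, in place of code of your own. Each camera call takes 0.05 s, during which the arm holds its last target. There are 200 camera calls.

### The job

Slide the aluminium stirrer carriage along the bent steel rail, round the corner without forcing it, until it is fully home against the dock's end plate. Then take the flat-headed wooden wedge from the rack, put it tip down into the slot between the carriage's outer side and the dock's outer wall, and push or tap it down firmly until it is locked tight, and let go. Leave the stirring paddle in the rack, and the jars and the tin, where they are.

Things in the scene. Friction and masses are not known exactly. Their poses are not given: they have to be found in the camera images.
- rail: Fixed bent rail of level round steel rod, 12 mm diameter, axis 140 mm above the bench. Origin on the bench below where its straight legs would meet; z up. Start leg along -x (y = 0) from a post at x = -185 mm; quarter bend of 70 mm radius from (-70, 0) to (0, -70) mm, centred at (-70, -70); then the dock leg along -y (x = 0) to the dock.
- leg_start (a point): Fixed point on the start leg's rod axis, rail frame x = -120 mm, y = 0, 140 mm above the bench.
- dock (a point): Fixed point on the rod axis where the carriage's bore centre lies when home: rail frame x = 0, y = -140 mm, 140 mm up; axes as the rail's. The dock's end plate across the rod has its near face 18 mm beyond it (-y), 140 mm tall, 90 mm wide. Its two walls beside the rod run 50 mm from that plate, tops level with the rod axis, 50 mm deep, open below; the inner wall's face is at x = -22 mm. Two sills 53.5 mm below the axis carry the block.
- slot (a point): Fixed point at the middle of the wedge slot's mouth, 140 mm above the bench, 24 mm from dock along +x; axes as the rail's. The slot lies between the home carriage's sloped side and the dock's outer wall, whose face is 6 mm farther along +x and leans in 2.5 mm over its depth. Mouth 10 mm wide with the carriage centred, 12 mm with it pressed to the inner wall.
- carriage_fin (a point): Centre of the loose aluminium carriage's upright grip fin: 36 mm long (x), 14 mm thick (y), 42 mm tall. Below it the carriage's block, 36 mm long (x), 40 to 43 mm wide (y): top 21 mm, bore axis 36 mm, underside 86 mm below this point, with a 16 mm thick stub 18 mm lower. x points along the rod towards the dock, y to the outside of the bend, z up.
- carriage: The same carriage, 0.4 kg; origin at its bore centre. The bore is an 18 mm square hole along x through the 36 mm block: 3 mm play all round. Hanging free, its roof rests on the rod (origin 3 mm under the rod axis) and it can swing about the rod. It must turn with the rod in the bend or it binds. Its +y side slopes: 20 mm out at bore height, 22.5 mm out 50 mm lower.
- wedge_head (a point): Centre of the loose wooden wedge's head, a flat rectangular block 44 mm (x) by 16 mm (y) by 40 mm tall (z up). The wedge first stands tip down in one of the rack's two slots, its head's shoulders resting on the rack. In the dock's slot its x runs along the rod (either way round).
- wedge: The same wedge, 50 g; origin at its tip, 110 mm below the head's centre. The body below the head is 30 mm wide (x), 90 mm long, tapering evenly on both faces from 14 mm thick (y) at the head to 5 mm at the tip. In the slot it begins to grip with the head's centre 40 to 58 mm above the rod axis, as the carriage stands; a push of 15 to 20 N locks it by friction.
- rack_top (a point): Centre of the top of the fixed wooden rack: a plate 90 mm (x) by 130 mm (y), 110 mm above the bench, with two through slots 34 by 18 mm (long along x) at y = -35 and y = +35 mm, one with the wedge, the other with the paddle.
- paddle_knob (a point): Bystander: centre of the round upright grip (24 mm diameter, 44 mm tall) of a loose wooden stirring paddle standing in the other slot of the rack.
- jar_tall_mid (a point): Bystander: middle of a loose glass jar with a green lid, 66 mm diameter, 145 mm tall.
- jar_low_mid (a point): Bystander: middle of a loose squat glass jar with a green lid, 68 mm diameter, 100 mm tall.
- tin_mid (a point): Bystander: middle of a loose brass-coloured tin, 68 mm diameter, 115 mm tall. One of the jars or the tin stands inside the rail's bend, about 95 mm from either leg's axis.

How it is judged:
By the outcome, as a careful person would: the job done as asked, in the order asked, and still so for the second after the job is handed in, with the robot touching nothing.
It also fails if it takes over 69 s, if anything falls off the work surface, if the arm or the gripper's body presses on something with over 40 N, if the wrist force passes 120 N, or if a joint passes its speed limit or range.

## Working session

There is one attempt and no reset: what is moved stays moved. The work goes in short steps, each a Python script; the robot and the scene stay as the last script left them, time stands still between calls to the robot, and variables do not carry over. Pictures are saved under pics/ and viewed, about 8 in all and at most 12, crops included, and the job is handed in when it is done.

```bash
ls; mkdir -p pics; python3 - <<'E'
from bench import bot, imaging
import cv2,numpy as np
np.set_printoptions(precision=4,suppress=True)
for n in ["scene","top"]:
    im=imaging.capture(n); cv2.imwrite(f"pics/{n}0.png",im)
    m=imaging.camera_model(n); print(n,m)
print(bot.get_state()['t'])
E
```

```text
pics
scene {'K': array([[429.2367,   0.    , 272.526 ],
       [  0.    , 429.2367, 207.2974],
       [  0.    ,   0.    ,   1.    ]]), 'position': array([1001.8189,  365.9449,  828.7012]), 'rotation': array([ 0.6577, -0.0025,  2.2503])}
top {'K': array([[474.7761,   0.    , 281.9107],
       [  0.    , 474.7761, 214.3619],
       [  0.    ,   0.    ,   1.    ]]), 'position': array([ 424.8397,   28.9629, 1159.8383]), 'rotation': array([ 0.1359,  0.0031, -1.5962])}
0.1
```

View pics/scene0.png

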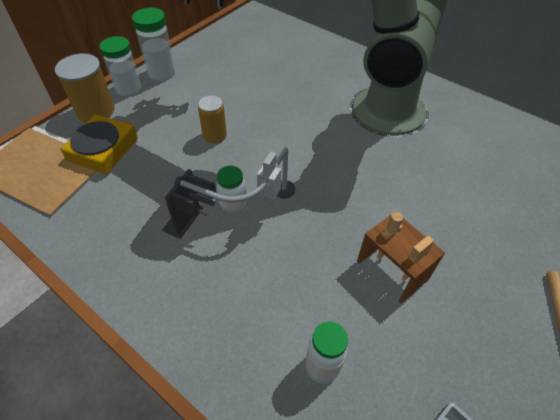

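View pics/top0.png

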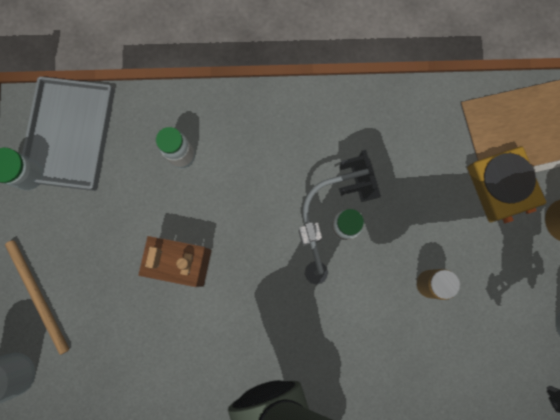

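The scene view shows the rail with its post at (285,188), the carriage at (268,168), the dock at (185,205), the rack at (403,248) and a jar inside the bend. In the top view the start leg runs up from (316,272) and the dock is at (358,178). The wedge looks like the flat head at (151,257), with the paddle at (184,262). Next I'll crop in closer.

```bash
cat > h.py <<'E'
import numpy as np, cv2
from scipy.spatial.transform import Rotation as R
from bench import bot, solve_ik, imaging
np.set_printoptions(precision=2,suppress=True)
def cam(n):
    m=imaging.camera_model(n); return np.array(m['K']),np.array(m['position']),R.from_euler('xyz',m['rotation']).as_matrix()
def ray(c,uv):
    K,p,M=c; d=np.linalg.inv(K)@[uv[0],uv[1],1]; return p,M@(d*[1,-1,-1])
def onz(c,uv,z):
    p,d=ray(c,uv); return p+d*(z-p[2])/d[2]
def proj(c,X):
    K,p,M=c; q=(M.T@(np.asarray(X,float)-p))*[1,-1,-1]; q=K@q; return q[:2]/q[2]
E
python3 - <<'E'
from h import *
t=cv2.imread('pics/top0.png'); s=cv2.imread('pics/scene0.png')
c=cam('top'); print(proj(c,[0,0,0]),proj(c,[226,-501,231]),proj(cam('scene'),[0,0,0]))
big=lambda im,x,y,w,h,k: cv2.resize(im[y:y+h,x:x+w],None,fx=k,fy=k,interpolation=cv2.INTER_CUBIC)
a=big(t,290,140,100,150,4); b=big(s,155,140,150,100,4)
d=big(t,130,225,100,75,4)
out=np.zeros((600,800,3),np.uint8); out[:,:400]=a; out[:300,400:]=d
e=big(s,345,205,100,75,4); out[300:,400:]=e
cv2.imwrite('pics/c1.png',out)
cv2.imwrite('pics/c2.png',big(s,155,140,150,110,5))
E
```

```text
[300.73 465.39] [567.6  378.67] [388.09 109.02]
```

View pics/c1.png

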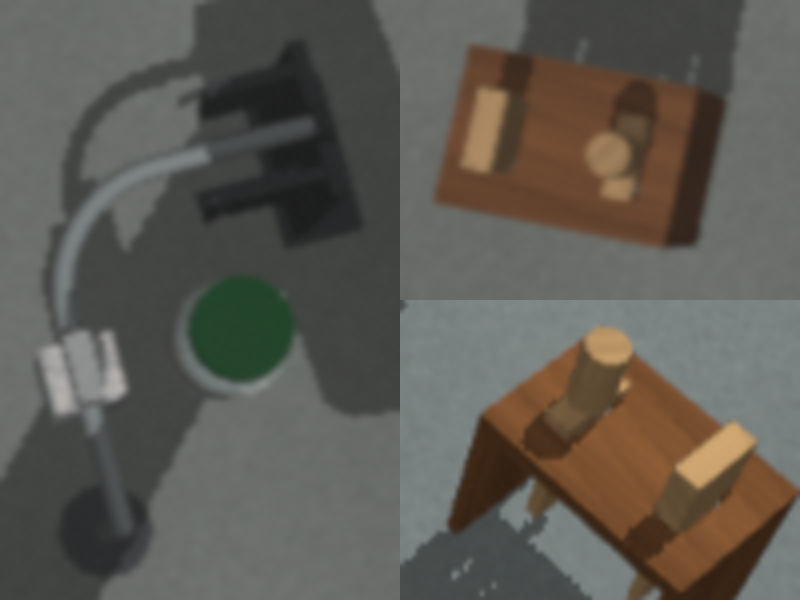

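View pics/c2.png

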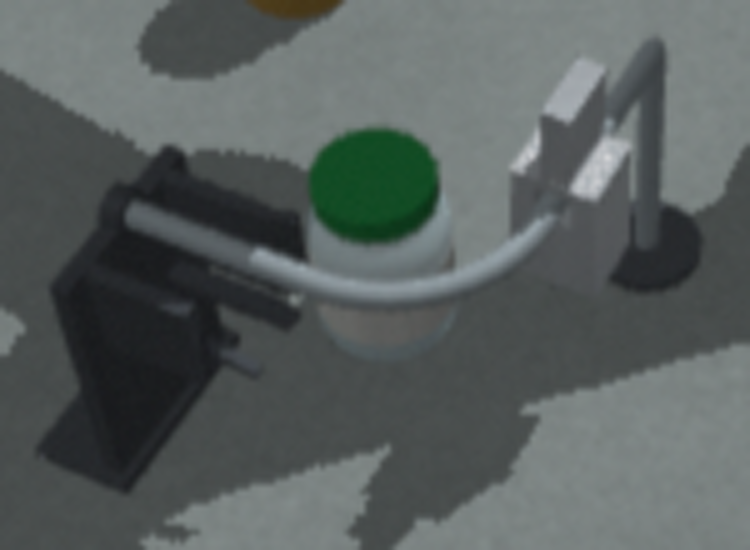

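The crops show the rail clearly: post top at crop (125,530), dock end of the rod at (312,125), bend between them, fin at about (85,367). The rack holds the flat wedge head at crop (485,130) and the paddle knob at (610,155). I'll compute rough poses, then take wrist pictures from close above.

```bash
python3 - <<'E'
from h import *
c=cam('top'); f=lambda x,y,ox,oy:((x+.5)/4-.5+ox,(y+.5)/4-.5+oy)
A=[f(*p,290,140) for p in [(125,530),(92,420),(312,125),(212,155)]]
P=[onz(c,a,140)[:2] for a in A]; print('rail',np.array(P))
print('angles',[np.degrees(np.arctan2(*(b-a)[::-1])) for a,b in [(P[0],P[1]),(P[3],P[2])]])
print('fin top',onz(c,f(82,367,290,140),194))
print('wedge top',onz(c,f(489,130,130-100,225),150), [onz(c,f(*p,30,225),150)[:2] for p in [(477,86),(508,90),(492,174),(461,168)]])
print('knob',onz(c,f(608,155,30,225),150+20))
print('rack',[onz(c,f(*p,30,225),110)[:2] for p in [(470,44),(724,95),(667,247),(435,202)]])
print('jar lid',onz(c,f(242,328,290,140),100),onz(c,f(242,328,290,140),145))
w=cam('wrist');print('wrist',w, R.from_matrix(w[2]).as_matrix(), bot.get_state())
for pos in ([430,-60,420],[400,260,400]):
  for y in np.arange(-3.14,3.14,0.52):
    q=solve_ik(pos,[np.pi,0,y]); print(pos,round(y,2),None if q is None else np.array(q))
E
```

```text
rail [[ 437.91  -51.35]
 [ 496.99  -35.77]
 [ 655.74 -161.91]
 [ 640.39 -106.38]]
angles [np.float64(14.771304078322197), np.float64(-74.55363493637311)]
fin top [520.37 -28.16 194.  ]
wedge top [478.48 306.78 150.  ] [array([502.  , 313.44]), array([499.45, 296.91]), array([455.22, 304.92]), array([458.79, 321.37])]
knob [462.89 239.32 170.  ]
rack [array([528.49, 328.89]), array([496.59, 188.03]), array([414.28, 219.63]), array([441.93, 346.97])]
jar lid [ 549.36 -124.3   100.  ] [ 544.07 -117.8   145.  ]
wrist (array([[346.14,   0.  , 283.39],
       [  0.  , 346.14, 212.25],
       [  0.  ,   0.  ,   1.  ]]), array([ 289.68, -470.93,  374.42]), array([[ 0.41,  0.88,  0.25],
       [-0.91,  0.4 ,  0.11],
       [-0.  , -0.28,  0.96]])) [[ 0.41  0.88  0.25]
 [-0.91  0.4   0.11]
 [-0.   -0.28  0.96]] {'t': 0.1, 'qpos': array([-1.28,  0.33, -0.19,  1.05, -0.  ,  1.44]), 'joint_velocities': array([ 0., -0.,  0.,  0., -0., -0.]), 'effort': array([  0.  , -44.42,  26.3 ,   0.01,  -0.  ,  -0.  ]), 'tcp_pos': array([ 226.52, -500.61,  230.58]), 'orientation': array([-3.14, -0.  ,  0.42]),
[... 965 characters left out ...]
 400] -2.62 [ 0.42  0.13 -0.02  1.42  0.   -0.1 ]
[400, 260, 400] -2.1 [ 0.42  0.13 -0.02  1.42  0.   -0.62]
[400, 260, 400] -1.58 [ 0.42  0.13 -0.02  1.42  0.   -1.14]
[400, 260, 400] -1.06 [ 0.42  0.13 -0.02  1.42  0.   -1.66]
[400, 260, 400] -0.54 [ 0.42  0.13 -0.02  1.42  0.   -2.18]
[400, 260, 400] -0.02 [ 0.42  0.13 -0.02  1.42  0.   -2.7 ]
[400, 260, 400] 0.5 [ 0.42  0.13 -0.02  1.42  0.    3.06]
[400, 260, 400] 1.02 [ 0.42  0.13 -0.02  1.42  0.    2.54]
[400, 260, 400] 1.54 [ 0.42  0.13 -0.02  1.42  0.    2.02]
[400, 260, 400] 2.06 [ 0.42  0.13 -0.02  1.42  0.    1.5 ]
[400, 260, 400] 2.58 [ 0.42  0.13 -0.02  1.42  0.    0.98]
[400, 260, 400] 3.1 [ 0.42  0.13 -0.02  1.42  0.    0.46]
```

```bash
python3 - <<'E'
from h import *
import pickle
D={}
for i,(p,y) in enumerate([([575,-75,380],np.pi+.26),([575,-75,380],1.83)]):
    bot.move_ptp(p,[np.pi,0,y]); bot.dwell(.3); c=cam('wrist'); im=imaging.capture('wrist')
    cv2.imwrite(f'pics/w{i}.png',im); D[i]=c
    print(bot.get_state()['t'],bot.get_state()['tcp_pos'],bot.get_state()['orientation'],c[1])
pickle.dump(D,open('w.pkl','wb'))
a=[cv2.imread(f'pics/w{i}.png') for i in (0,1)]
cv2.imwrite('pics/w01.png',cv2.resize(np.vstack(a),None,fx=.714,fy=.714,interpolation=cv2.INTER_AREA))
E
```

```text
2.5 [574.93 -75.38 379.94] [ 3.14 -0.   -2.88] [506.08 -92.54 523.72]
4.25 [574.99 -75.   379.99] [-3.14  0.    1.83] [556.05  -6.15 523.82]
```

View pics/w01.png

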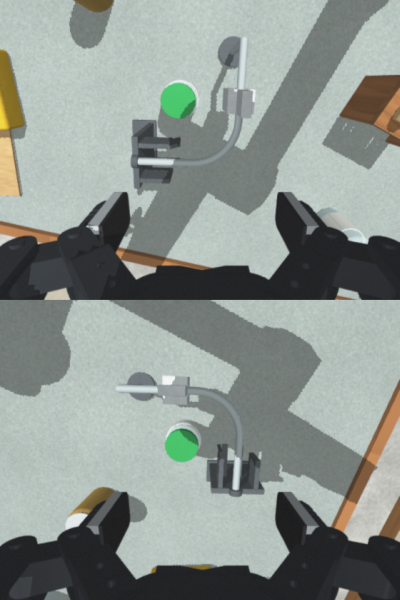

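The two wrist views show the whole rail. In w0 (full resolution) the start leg is vertical near x≈340 and the dock leg horizontal near y≈227. In w1 they swap. I'll enlarge both for precise points.

```bash
python3 - <<'E'
import cv2,numpy as np
a=cv2.imread('pics/w0.png')[40:270,180:370]; b=cv2.imread('pics/w1.png')[95:295,155:380]
a=cv2.resize(a,None,fx=2,fy=2,interpolation=cv2.INTER_CUBIC); b=cv2.resize(b,None,fx=1.86,fy=1.86,interpolation=cv2.INTER_CUBIC)
b=cv2.resize(cv2.imread('pics/w1.png')[95:295,155:365],None,fx=2,fy=2,interpolation=cv2.INTER_CUBIC)
o=np.zeros((460,800,3),np.uint8); o[:460,:380]=a; o[:400,380:]=b
cv2.imwrite('pics/c3.png',o)
E
```

```text
(no output)
```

View pics/c3.png

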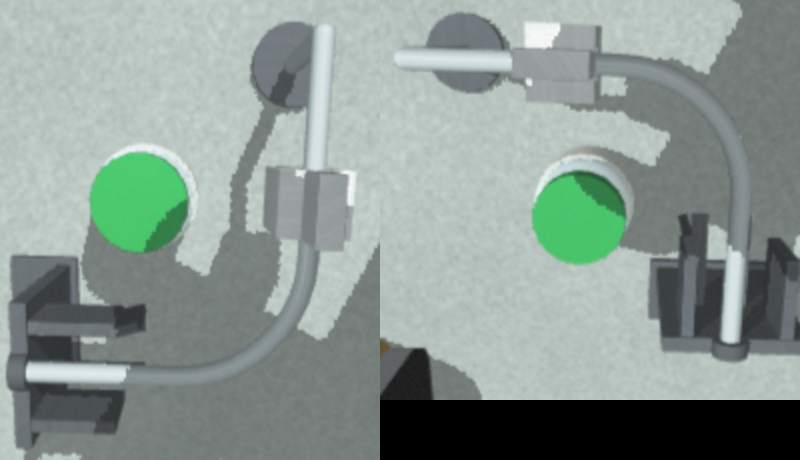

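In the enlarged views the rod centreline reads clearly in both: w0 crop (324,40) to (318,150), around the bend to (30,372), and w1 crop (405,58) to (505,62), around to (733,330). Casting these points onto z=140.

```bash
cat > fit.py <<'E'
from h import *
import pickle
from scipy.optimize import least_squares
D=pickle.load(open('w.pkl','rb'))
a=np.array([(324,40),(321,95),(318,150),(307,262),(265,338),(200,375),(130,374),(80,373),(35,372)],float)
b=np.array([(408,58),(455,60),(505,62),(620,65),(690,95),(738,170),(739,240),(736,290),(733,330)],float)
A=np.array([onz(D[0],((x-.5)/2+180,(y-.5)/2+40),140)[:2] for x,y in a])
B=np.array([onz(D[1],((x-380-.5)/2+155,(y-.5)/2+95),140)[:2] for x,y in b])
def loc(P,q):
    c,s=np.cos(q[2]),np.sin(q[2]); return (P-q[:2])@np.array([[c,-s],[s,c]])
def res(q,P):
    L=loc(P,q); r=[]
    for x,y in L:
        r.append(y if x<-70 else x if y<-70 else np.hypot(x+70,y+70)-70)
    return np.array(r)
for P in (A,B,np.vstack([A,B])):
    s=least_squares(res,[616,-3,.26],args=(P,),x_scale=[1,1,.01]); print(s.x,np.degrees(s.x[2]),s.fun)
q=s.x
print('ends w0',loc(np.array([onz(D[0],(324/2+180,26/2+40),140)[:2],onz(D[0],(26/2+180,372/2+40),140)[:2]]),q))
print('ends w1',loc(np.array([onz(D[1],(14/2+155,58/2+95),140)[:2],onz(D[1],((733-380)/2+155,343/2+95),140)[:2]]),q))
fin=lambda i,x,y,z:loc(onz(D[i],(x/2+180,y/2+40) if i==0 else ((x-380)/2+155,y/2+95),z)[None,:2],q)
print('fin w1',fin(1,513,64,194),fin(1,590,63,194),'w0',fin(0,312,171,194),fin(0,330,249,194))
print('block top w1', [fin(1,*p,152) for p in ((527,22),(601,25),(527,102),(601,104))])
E
python3 fit.py
```

```text
[620.44  -8.     0.22] 12.591449610652845 [-0.11  0.6   1.35  0.26 -2.91  0.28  0.06  0.6   1.02]
[620.27  -8.11   0.23] 13.05760176712629 [ 0.76  0.51  0.31  0.69 -2.4  -1.23  0.54  0.99  1.01]
[620.35  -8.06   0.22] 12.826099741492692 [ 0.68  1.29  1.93  0.59 -2.8   0.16 -0.24  0.18  0.5  -0.02 -0.17 -0.26
  0.37 -2.55 -1.11  0.84  1.42  1.54]
ends w0 [[-190.29    0.42]
 [   0.98 -158.15]]
ends w1 [[-191.95   -0.54]
 [   2.49 -160.76]]
fin w1 [[-118.83    1.06]] [[-83.22   2.77]] w0 [[-120.19   -8.15]] [[-84.47   3.22]]
block top w1 [array([[-118.56,   20.38]]), array([[-80.55,  20.25]]), array([[-118.9 ,  -20.18]]), array([[-79.7 , -19.83]])]
```

```bash
cat > ref.py <<'E'
from fit import *
from scipy.ndimage import map_coordinates
def pt(s): # s: arclength from x=-185
    if s<115: return np.array([-185+s,0]),np.array([0,1.])
    if s<115+110: t=(s-115)/70; return np.array([-70+70*np.sin(t),-70+70*np.cos(t)]),np.array([np.sin(t),np.cos(t)])
    return np.array([0,-70-(s-225)]),np.array([1.,0])
rotm=lambda q:np.array([[np.cos(q[2]),-np.sin(q[2])],[np.sin(q[2]),np.cos(q[2])]])
d=np.arange(-14,14.01,.25)
def measure(q):
    out=[]
    for i in (0,1):
        g=cv2.GaussianBlur(cv2.imread(f'pics/w{i}.png').astype(np.float32),(0,0),.7)
        for s in list(range(6,60,6))+list(range(120,300,8)):
            p,n=pt(s); W=[np.r_[q[:2]+rotm(q)@(p+n*k),140] for k in d]
            uv=np.array([proj(D[i],w) for w in W])
            pr=np.stack([map_coordinates(g[...,k],[uv[:,1],uv[:,0]],order=1) for k in range(3)],1)
            G=np.linalg.norm(np.gradient(pr,axis=0),axis=1)
            sc=[min(np.interp(o-6,d,G),np.interp(o+6,d,G)) for o in np.arange(-7,7.1,.25)]
            o=np.arange(-7,7.1,.25)[int(np.argmax(sc))]
            out.append((i,s,o,max(sc),*(W[0][:2]*0+q[:2]+rotm(q)@(p+n*o))))
    return np.array(out)
if __name__=='__main__':
    q=np.array([620.35,-8.06,.2238])
    for it in range(3):
        m=measure(q)
        for i in (0,1,None):
            k=(m[:,3]>2)&((m[:,0]==i) if i is not None else True)
            r=least_squares(res,q,args=(m[k,4:6],),x_scale=[1,1,.01],loss='soft_l1'); print(i,k.sum(),r.x[:2],r.x[2].round(4),np.abs(r.fun).mean())
        q=r.x
    for i in (0,1): print([(int(a[1]),round(a[2],1),round(a[3],0)) for a in measure(q) if a[0]==i])
    np.save('q.npy',q)
E
python3 ref.py | grep -v -e ends -e '^fin'
```

```text
[620.44  -8.     0.22] 12.591449610652845 [-0.11  0.6   1.35  0.26 -2.91  0.28  0.06  0.6   1.02]
[620.27  -8.11   0.23] 13.05760176712629 [ 0.76  0.51  0.31  0.69 -2.4  -1.23  0.54  0.99  1.01]
[620.35  -8.06   0.22] 12.826099741492692 [ 0.68  1.29  1.93  0.59 -2.8   0.16 -0.24  0.18  0.5  -0.02 -0.17 -0.26
  0.37 -2.55 -1.11  0.84  1.42  1.54]
 [   0.98 -158.15]]
 [   2.49 -160.76]]
block top w1 [array([[-118.56,   20.38]]), array([[-80.55,  20.25]]), array([[-118.9 ,  -20.18]]), array([[-79.7 , -19.83]])]
0 20 [617.94  -7.04] 0.2362 0.3399835067550649
1 24 [617.48  -5.68] 0.2425 0.6365597756910104
None 44 [617.91  -6.53] 0.238 0.5889871484907624
0 22 [618.07  -6.92] 0.2377 0.38185271677599214
1 24 [617.37  -5.69] 0.2425 0.7132045992967407
None 46 [617.98  -6.55] 0.2382 0.5962600726117793
0 22 [618.09  -6.99] 0.2373 0.3734912244199869
1 24 [617.49  -5.74] 0.2413 0.7196960701443077
None 46 [618.06  -6.62] 0.2374 0.6108013418897419
[(6, np.float64(-0.2), np.float64(4.0)), (12, np.float64(0.0), np.float64(4.0)), (18, np.float64(0.2), np.float64(4.0)), (24, np.float64(-0.2), np.float64
[... 1800 characters left out ...]
.float64(0.8), np.float64(1.0)), (176, np.float64(-0.8), np.float64(1.0)), (184, np.float64(0.8), np.float64(1.0)), (192, np.float64(-0.5), np.float64(1.0)), (200, np.float64(-0.8), np.float64(2.0)), (208, np.float64(0.0), np.float64(2.0)), (216, np.float64(0.0), np.float64(2.0)), (224, np.float64(-0.2), np.float64(2.0)), (232, np.float64(-0.2), np.float64(2.0)), (240, np.float64(2.2), np.float64(3.0)), (248, np.float64(0.2), np.float64(7.0)), (256, np.float64(-0.5), np.float64(5.0)), (264, np.float64(0.5), np.float64(7.0)), (272, np.float64(-0.5), np.float64(12.0)), (280, np.float64(0.0), np.float64(13.0)), (288, np.float64(-0.8), np.float64(12.0)), (296, np.float64(0.0), np.float64(17.0))]
```

Both views now agree to within about 1.5 mm: rail origin (618.0, -6.6), yaw 0.2375 rad, fin centre at rail x≈-99. Next I grasp the fin.

```bash
cat >> h.py <<'E'
Q=np.load('q.npy')
def W(x,y,z):
    c,s=np.cos(Q[2]),np.sin(Q[2]); return [Q[0]+c*x-s*y,Q[1]+s*x+c*y,z]
def RO(yaw): return [np.pi,0,(Q[2]+np.pi+yaw+np.pi)%(2*np.pi)-np.pi]
def st(tag=''):
    s=bot.get_state(); c,k=np.cos(Q[2]),np.sin(Q[2]); d=s['tcp_pos'][:2]-Q[:2]
    print(tag,'t%.2f'%s['t'],'rail',np.array([c*d[0]+k*d[1],-k*d[0]+c*d[1],s['tcp_pos'][2]]),'F',s['contact_force'],'M',s['wrist_torque'],'op %.3f'%s['opening']); return s
E
python3 - <<'E'
from h import *
bot.grip(.6,40)
bot.move_ptp(W(-99,0,230),RO(0)); st()
im=imaging.capture('wrist')
print(bot.movel(W(-99,0,160),max_speed=100,threshold=8)); st()
bot.grip(0); st('gripped')
cv2.imwrite('pics/g1.png',imaging.capture('scene')[130:230,130:320])
cv2.imwrite('pics/g1w.png',imaging.capture('wrist'))
E
python3 - <<'E'
import cv2,numpy as np
a=cv2.resize(cv2.imread('pics/g1.png'),None,fx=3,fy=3,interpolation=2);b=cv2.resize(cv2.imread('pics/g1w.png'),(400,300))
o=np.zeros((600,570,3),np.uint8);o[:300]=a;o[300:,:400]=b;cv2.imwrite('pics/g1c.png',o)
E
```

```text
t6.02 rail [-98.56  -0.27 230.45] F [-0.2   0.05 -0.25] M [0.07 0.01 0.01] op 0.599
False
 t6.92 rail [-98.58  -0.21 160.51] F [ 0.3  -0.13 -0.4 ] M [ 0.03 -0.03  0.05] op 0.602
gripped t7.33 rail [-98.56  -0.18 160.71] F [-1.1  -0.12  5.  ] M [-0.02  0.13 -0.04] op 0.155
```

View pics/g1c.png

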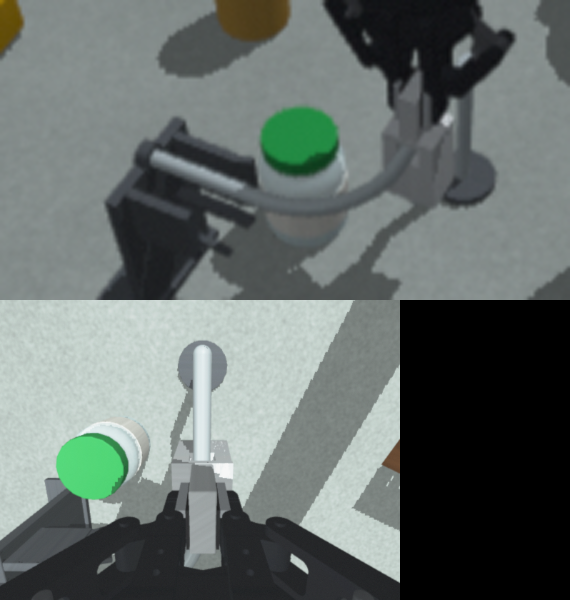

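The fin is held between the pads (opening 0.155, about 13 mm). Next I lift slightly and follow the rail.

```bash
python3 - <<'E'
from h import *
for z in (161.5,162.5,163.5):
    bot.movel(W(-98.5,0,z),RO(0),max_speed=20); s=st('lift')
    if s['contact_force'][2]<-2.5: z+=0.7; break
hit=bot.movel(W(-70,0,z),RO(0),max_speed=60,threshold=15); st('x-70')
for k in range(1,10):
    if hit: print('HIT');break
    t=np.radians(10*k); r=69.0
    hit=bot.movel(W(-70+r*np.sin(t),-70+r*np.cos(t)-(1 if k<2 else 0)*0,z),RO(-t),max_speed=60,threshold=15); st(k)
E
```

```text
lift t7.68 rail [-99.08   0.32 160.8 ] F [-0.31  0.2  -2.27] M [ 0.06  0.07 -0.04] op 0.159
lift t7.93 rail [-98.81   0.13 162.1 ] F [-0.27 -0.45 -3.81] M [ 0.   -0.04 -0.01] op 0.154
x-70 t8.56 rail [-70.     0.07 162.98] F [-1.02 -0.72 -4.09] M [-0.05 -0.01 -0.01] op 0.156
1 t8.91 rail [-58.47  -1.92 163.06] F [-0.45  0.12 -4.06] M [ 0.02 -0.01 -0.  ] op 0.158
2 t9.26 rail [-47.01  -4.98 163.06] F [-1.13 -0.22 -3.58] M [-0.01  0.05  0.  ] op 0.158
3 t9.61 rail [-36.15 -10.04 163.03] F [-0.34 -0.43 -4.38] M [ 0.01 -0.01 -0.01] op 0.157
4 t9.96 rail [-26.27 -16.87 163.05] F [-0.17 -0.   -3.96] M [ 0.01 -0.02 -0.02] op 0.152
5 t10.31 rail [-17.74 -25.26 163.04] F [-1.01  0.37 -3.8 ] M [ 0.02  0.02 -0.01] op 0.158
6 t10.66 rail [-10.8  -35.06 163.03] F [-0.11  1.75 -4.73] M [ 0.02  0.01 -0.01] op 0.162
7 t11.01 rail [ -5.61 -45.87 163.09] F [ 0.13 -0.11 -3.74] M [-0.01  0.    0.02] op 0.155
8 t11.36 rail [ -2.39 -57.49 163.1 ] F [-0.05  0.74 -4.01] M [ 0.01  0.02 -0.02] op 0.158
9 t11.71 rail [ -1.24 -69.43 163.12] F [-0.03  0.33 -4.12] M [ 0.01  0.01 -0.  ] op 0.154
```

It went round the bend with no side force, only the 4 N weight. Now the dock leg.

```bash
python3 - <<'E'
from h import *
z=163.1; r=RO(-np.pi/2)
hit=bot.movel(W(0,-95,z),r,max_speed=60,threshold=12); st('95')
if not hit: hit=bot.movel(W(0,-128,z),r,max_speed=50,threshold=10); st('128')
if not hit: print(bot.movel(W(0,-150,z),r,max_speed=30,threshold=8)); st('end')
cv2.imwrite('pics/d1.png',imaging.capture('scene')); cv2.imwrite('pics/d1t.png',imaging.capture('top'))
E
```

```text
95 t12.28 rail [ -0.14 -95.3  162.95] F [ 0.4  -0.52 -4.27] M [ 0.03 -0.1  -0.  ] op 0.161
128 t13.08 rail [  -0.09 -127.89  163.  ] F [ 0.65  1.21 -3.84] M [0.06 0.01 0.03] op 0.160
True
end t13.64 rail [  -0.71 -142.77  161.99] F [ 0.22 -0.63 -3.05] M [-0.04  0.03  0.01] op 0.153
```

```bash
python3 - <<'E'
from h import *
r=RO(-np.pi/2)
print(bot.movel(W(-.5,-142.8,158.5),r,max_speed=20,threshold=4)); s=st('down')
print(bot.movel(W(-.5,-150,s['tcp_pos'][2]),r,max_speed=25,threshold=12)); s=st('push')
bot.grip(.6); st('rel')
bot.movel(W(-.5,-140,300),r,max_speed=250); bot.move_ptp(W(-30,-50,350),r)
bot.dwell(.2); st(); import pickle; pickle.dump(cam('wrist'),open('w2.pkl','wb'))
cv2.imwrite('pics/w2.png',imaging.capture('wrist')); cv2.imwrite('pics/d2.png',imaging.capture('scene'))
a=cv2.resize(cv2.imread('pics/w2.png'),(480,360)); b=cv2.resize(cv2.imread('pics/d2.png')[145:245,145:305],None,fx=3,fy=3,interpolation=2)
o=np.zeros((360,960,3),np.uint8);o[:,:480]=a;o[:300,480:]=b;cv2.imwrite('pics/w2c.png',o[:,:960] if 0 else cv2.resize(o,(800,300)))
E
```

```text
True
down t13.95 rail [  -0.96 -142.31  160.8 ] F [-0.79  0.46  5.23] M [0.06 0.12 0.01] op 0.158
True
push t14.23 rail [  -0.91 -142.95  160.86] F [-0.3   0.9   4.04] M [ 0.22  0.08 -0.05] op 0.156
rel t14.68 rail [  -1.71 -142.57  159.52] F [-0.51  0.08 -0.7 ] M [-0.03 -0.   -0.01] op 0.600
 t16.10 rail [-30.32 -50.69 348.18] F [ 0.   -0.04  0.  ] M [ 0.   -0.05 -0.05] op 0.601
```

View pics/w2c.png

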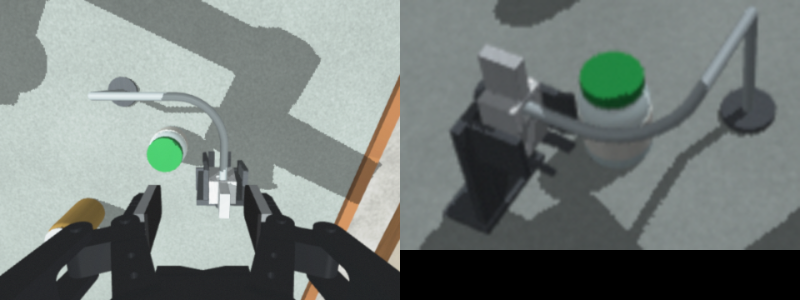

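Carriage released, standing at the end plate with the fin upright; both pushes stopped at y≈-142.8. Now over the rack for a closer look at the wedge head.

```bash
python3 - <<'E'
from h import *
import pickle
bot.move_ptp([478,309,340],[np.pi,0,-1.76]); bot.dwell(.25); c=cam('wrist'); im=imaging.capture('wrist'); st()
pickle.dump(c,open('w3.pkl','wb')); cv2.imwrite('pics/w3.png',im)
uv=proj(c,[478,309,150]); print(uv)
u,v=uv.astype(int); x0,y0=max(u-100,0),max(v-75,0); print(x0,y0)
cv2.imwrite('pics/w3c.png',cv2.resize(im[y0:y0+150,x0:x0+200],None,fx=4,fy=4,interpolation=2))
E
```

```text
t18.27 rail [-61.74 339.3  339.98] F [0.42 1.31 0.3 ] M [ 0.04  0.03 -0.04] op 0.599
[282.97 186.6 ]
182 111
```

View pics/w3c.png

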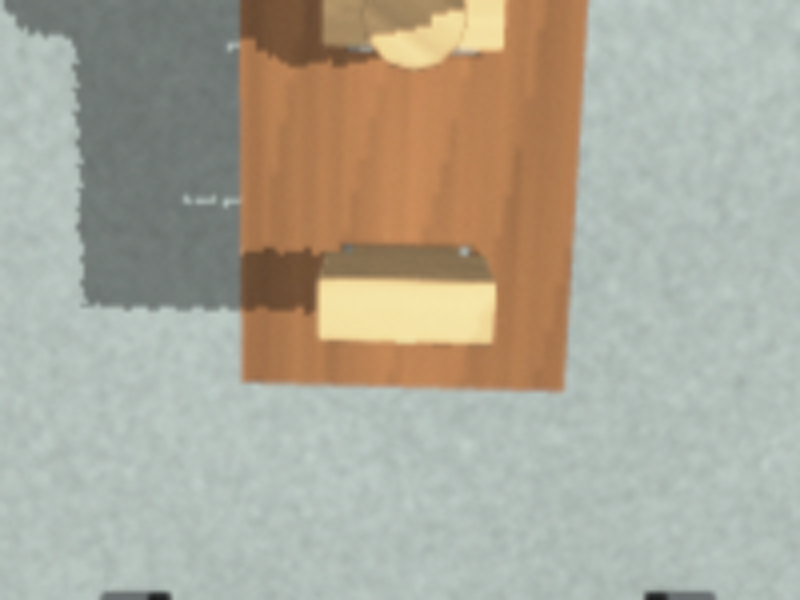

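The top face corners in the crop are (319,278), (495,281), (493,345) and (318,341).

```bash
python3 - <<'E'
from h import *
import pickle
c=pickle.load(open('w3.pkl','rb'))
P=np.array([onz(c,((x-1.5)/4+182,(y-1.5)/4+111),150)[:2] for x,y in [(319,278),(495,281),(493,345),(318,341)]])
ctr=P.mean(0); e=(P[1]-P[0]+P[2]-P[3])/2; w=(P[3]-P[0]+P[2]-P[1])/2
if e[0]<0: e=-e
ang=np.arctan2(e[1],e[0]); print(P,ctr,np.linalg.norm(e),np.linalg.norm(w),ang)
assert abs(np.linalg.norm(e)-44)<3 and abs(np.linalg.norm(w)-16)<2.5
r=[np.pi,0,ang-np.pi/2]; bot.grip(.85,60)
bot.move_ptp([*ctr,200],r); print(bot.movel([*ctr,119],r,max_speed=100,threshold=8)); st()
bot.grip(0); st('grip')
bot.movel([*ctr,260],r,max_speed=120); bot.dwell(.2); s=st('up'); print(s['tcp_pos'],s['orientation'])
pickle.dump(cam('wrist'),open('w4.pkl','wb')); cv2.imwrite('pics/w4.png',imaging.capture('wrist')); cv2.imwrite('pics/s4.png',imaging.capture('scene'))
u,v=proj(cam('scene'),[*ctr,240]).astype(int)
a=cv2.resize(cv2.imread('pics/s4.png')[v-60:v+90,u-75:u+75],(400,400),interpolation=2)
b=cv2.imread('pics/w4.png')[220:420,180:380]; b=cv2.resize(b,(400,400),interpolation=2)
cv2.imwrite('pics/g4.png',np.hstack([a,b]))
E
```

```text
[[497.5  298.68]
 [455.4  307.54]
 [458.65 323.28]
 [501.   314.1 ]] [478.14 310.9 ] 43.18196733569191 15.944461143694689 -0.21034338433472638
False
 t20.19 rail [-60.68 341.67 119.78] F [ 0.2   0.47 -0.08] M [-0.    0.01  0.03] op 0.851
grip t20.56 rail [-60.61 341.67 119.94] F [-0.86 -0.5   5.22] M [0.01 0.11 0.  ] op 0.501
up t22.08 rail [-61.63 341.46 259.38] F [ 0.16  0.41 -0.47] M [0.01 0.02 0.03] op 0.501
[477.86 310.78 259.38] [ 3.14 -0.   -1.78]
```

View pics/g4.png

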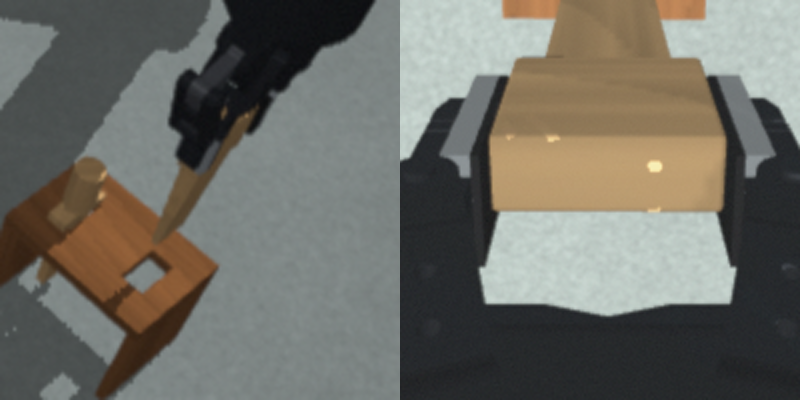

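The wedge is held straight by its 44 mm ends and the paddle is undisturbed. I'll measure the head's offset in the tool, then place it.

```bash
cat > place.py <<'E'
from h import *
import pickle
c=pickle.load(open('w4.pkl','rb'))
tcp=np.array([477.86,310.78,259.38]); y=-1.78
def cr(x,yy): return ((x-.5)/2+180,(yy-.5)/2+220)
P=np.array([onz(c,cr(*p),tcp[2]+30.2) for p in [(91,136),(323,136),(325,209),(91,209)]])
L=(P-tcp)@R.from_euler('z',y).as_matrix(); print(L[:,:2])  # tool yaw frame x
# before: head centre measured in rack vs. TCP at grasp
off=L[:,0].mean(); print('off x',off)
E
python3 place.py; python3 - <<'E'
from h import *
for p,z in [((24.5,-138),300),((24.5,-138),165)]:
    print(solve_ik(W(*p,z),RO(0)))
E
```

```text
[[  8.23  20.2 ]
 [  8.18 -22.08]
 [ -7.08 -23.14]
 [ -7.03  20.92]]
off x 0.5750312355977443
[-0.3   0.58  0.37  1.37  0.   -0.54]
[-0.3   0.63  0.12  1.06  0.   -0.54]
```

```bash
python3 - <<'E'
from h import *
bot.movel([478,311,330],max_speed=200)
bot.move_ptp(W(25,-138,330),RO(0)); bot.movel(W(25,-138,248),RO(0),max_speed=120); bot.dwell(.3); st()
c=cam('scene'); s=imaging.capture('scene'); w=imaging.capture('wrist'); cv2.imwrite('pics/s5.png',s); cv2.imwrite('pics/w5.png',w)
u,v=proj(c,W(24,-140,150)).astype(int)
a=cv2.resize(s[v-45:v+45,u-45:u+45],(400,400),interpolation=2)
u,v=proj(cam('wrist'),W(24,-125,150)).astype(int); print(u,v)
u=min(max(u,50),510); v=min(max(v,50),370)
b=cv2.resize(w[v-50:v+50,u-50:u+50],(400,400),interpolation=2)
cv2.imwrite('pics/p5.png',np.hstack([a,b]))
E
```

```text
t25.59 rail [  25.23 -138.17  248.64] F [-0.18  0.7  -1.18] M [-0.03  0.02 -0.  ] op 0.502
300 212
```

View pics/p5.png

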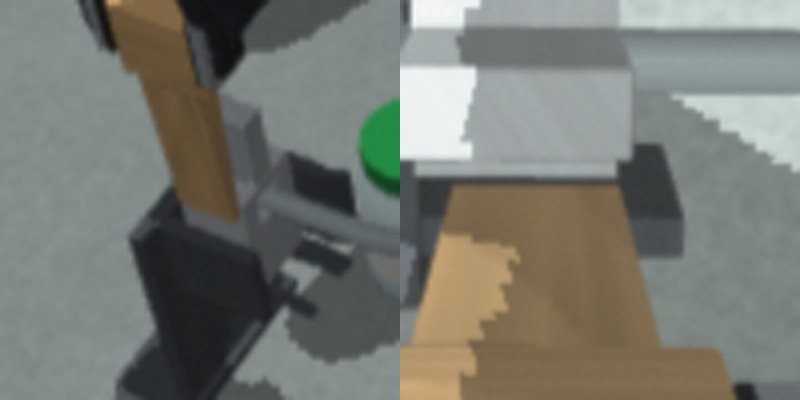

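The tip is just above the slot beside the carriage; before lowering I'll compare the predicted edges with this crop.

```bash
python3 - <<'E'
from h import *
c=cam('wrist'); u,v=300,212
f=lambda x,y,z:(proj(c,W(x,y,z))-[u-50,v-50])*4+[400,0]
for n,p in dict(wall_top_in=(30,-108,140),wall_bot_in=(27.5,-108,90),blocktop_side=(20,-122,152),blocktop_side_m1=(19,-122,152),inner_blk=(-20,-122,152),tipR=(25,-123,148.5),tipR_z=(22.5,-123,148.5),tipR2=(27.5,-123,148.5)).items(): print(n,f(*p))
E
```

```text
wall_top_in [686.86 216.01]
wall_bot_in [663.67 141.06]
blocktop_side [617.75 181.99]
blocktop_side_m1 [617.84 176.62]
inner_blk [621.68 -42.58]
tipR [610.73 203.25]
tipR_z [610.94 190.11]
tipR2 [610.52 216.31]
```

Predictions match: wall corner (687,216) versus (683,215) seen, carriage edge at x≈19.3, tip centred at x≈24. Lowering.

```bash
python3 - <<'E'
from h import *
r=RO(0)
hit=bot.movel(W(25,-138,205),r,max_speed=60,threshold=7); st('205'); print(hit)
if not hit:
    print(bot.movel(W(25,-138,158),r,max_speed=30,threshold=12)); st('seat')
cv2.imwrite('pics/s6.png',imaging.capture('scene')); cv2.imwrite('pics/w6.png',imaging.capture('wrist'))
E
```

```text
205 t26.56 rail [  24.9  -138.    205.12] F [ 0.4   0.36 -0.74] M [-0.03 -0.09  0.02] op 0.504
False
True
seat t27.47 rail [  25.88 -138.28  180.6 ] F [ 1.2  -0.15  1.57] M [-0.13 -0.1  -0.1 ] op 0.500
```

It grips with the head centre about 50 mm above the axis, as expected. I'll push harder while holding, release, then press the top with shut fingers.

```bash
python3 - <<'E'
from h import *
r=RO(0)
print(bot.movel(W(25.3,-138.2,160),r,max_speed=25,threshold=22)); st('push')
s=bot.get_state()['tcp_pos']; bot.grip(.8); st('rel')
bot.movel(W(25,-138,260),r,max_speed=200); bot.grip(0)
for k in range(2):
    print(bot.movel(W(24.3,-138,185),r,max_speed=35,threshold=26)); st('tap')
    bot.movel(W(24.3,-138,230),r,max_speed=100)
bot.movel(W(24,-138,330),r,max_speed=250); bot.move_ptp(W(-30,-60,370),RO(-np.pi/2)); bot.dwell(.3); st()
cv2.imwrite('pics/s7.png',imaging.capture('scene')); w=imaging.capture('wrist'); cv2.imwrite('pics/w7.png',w)
a=cv2.resize(cv2.imread('pics/s7.png')[140:260,140:300],(400,300),interpolation=2)
u,v=proj(cam('wrist'),W(10,-140,150)).astype(int); print(u,v); v=min(v,340)
b=cv2.resize(w[v-75:v+75,u-100:u+100],(400,300),interpolation=2)
cv2.imwrite('pics/p7.png',np.hstack([a,b]))
E
```

```text
True
push t28.11 rail [  25.79 -138.84  172.42] F [ 0.84 -0.47  3.23] M [-0.03  0.29 -0.2 ] op 0.504
rel t28.48 rail [  25.64 -138.73  171.76] F [-0.46 -0.38 -0.83] M [-0.01  0.01  0.  ] op 0.795
True
tap t31.25 rail [  24.66 -138.06  202.18] F [-1.02  0.64  5.47] M [0.1  0.31 0.  ] op -0.002
True
tap t32.53 rail [  24.28 -137.99  201.95] F [-1.83 -0.22  5.24] M [ 0.1   0.33 -0.  ] op -0.001
 t35.27 rail [-29.95 -60.11 369.85] F [ 0.42 -0.12 -0.83] M [ 0.01 -0.03  0.03] op -0.000
319 251
```

View pics/p7.png

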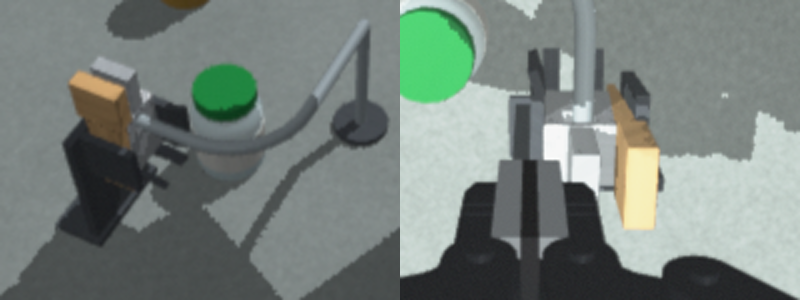

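The wedge stands upright in the slot. Both taps stopped at the same height (top at 202 mm, head centre about 42 mm above the axis), so it is seated. One last numeric check of the carriage and bystanders before handing in.

```bash
python3 - <<'E'
from h import *
c=cam('wrist'); f=lambda *p:((proj(c,W(*p))-[219,176])*2+[400,0]).round(0)
print('fin top near corners, home', f(-9,-122,192),f(5,-122,192),'3mm short',f(5,-119,192),'block near edge',f(-22,-122,150),f(18,-122,150))
print('wedge head top', [f(24+a,-138+b,202) for a,b in ((-8,22),(8,22),(8,-22),(-8,-22))])
a=cv2.imread('pics/scene0.png'); b=cv2.imread('pics/s7.png')
d=(cv2.absdiff(a,b).max(2)>40).astype(np.uint8); d=cv2.morphologyEx(d,cv2.MORPH_OPEN,np.ones((3,3)))
n,_,s,_=cv2.connectedComponentsWithStats(d); print(s[1:][s[1:,4]>25])
E
```

```text
fin top near corners, home [572. 150.] [600. 150.] 3mm short [600. 145.] block near edge [544. 121.] [615. 121.]
wedge head top [array([625., 147.]), array([658., 147.]), array([653., 228.]), array([621., 228.])]
[[  187     0    30     7   177]
 [  417     0    11    10    85]
 [  435     0    31    15   329]
 [  185     3    54   100  3338]
 [  405    18    25    36   347]
 [  511    21     6     6    27]
 [  375    27     7     5    27]
 [  472    35    15     5    46]
 [  363    47    37    39   862]
 [  483    46    34    34   534]
 [   88    99   100    45  1380]
 [  310   119    20    19   176]
 [   78   142   350   199 19126]
 [  113   145   129   111  4162]
 [  257   148    31    36   327]
 [  223   180    51    57   750]
 [  248   187    13     9    47]
 [  200   203     7     5    28]
 [  189   216    17    16   151]
 [  190   232    39    24   615]
 [  402   236    31    33   327]
 [  402   274     6     7    31]
 [  379   295    13    11    96]]
```

```bash
python3 -c "
import cv2;w=cv2.imread('pics/w7.png')[215:300,270:360];cv2.imwrite('pics/z.png',cv2.resize(w,(800,756),interpolation=2)[:600])"
python3 - <<'E'
from h import *
def lids(n):
    h=cv2.cvtColor(cv2.imread(n),cv2.COLOR_BGR2HSV); m=cv2.inRange(h,(50,120,40),(75,255,255))
    k,_,s,c=cv2.connectedComponentsWithStats(m); return c[1:][s[1:,4]>150]
print(lids('pics/scene0.png')); print(lids('pics/s7.png'))
st(); bot.sign_off()
E
```

```text
[[148.53  19.08]
 [114.51  46.46]
 [229.24 176.55]
 [329.77 339.32]]
[[148.53  19.06]
 [114.55  46.44]
 [229.24 176.39]
 [329.76 339.3 ]]
 t35.38 rail [-29.95 -60.08 369.97] F [0.44 0.44 0.07] M [-0.01 -0.01 -0.01] op 0.000
the job is handed in; nothing more can be done
```

The carriage is home against the end plate, the wedge is pressed down firmly in the slot, and I handed the job in at 35.4 s with the gripper clear of everything.

- **Carriage:** I gripped it by its fin, took its weight and turned it with the rail round the bend. The readings after each step showed almost no side force (under 2 N), mostly its 4 N weight. Two pushes against the end plate stopped at the same place. The stop was about 2 mm farther than my rail estimate, but in the last picture the carriage's near edge is within about 1 mm of where it should be when home.
- **Wedge:** It began to grip with its head centre about 51 mm above the rod axis. I pushed it down while holding it (stopped at a 22 N force change), let go, then pressed twice on top with shut fingers (stopped at 26 N each). It ended about 42 mm above the axis, and both presses stopped within 0.3 mm of each other. I did not tug it to test the lock.
- **Bystanders:** All four green lids, including both jars' lids, moved less than 0.2 px between the first and last scene views. The paddle looked undisturbed when I lifted the wedge. I did not measure it or the tin separately, and a whole-scene picture comparison was swamped by arm and shadow changes. A last close-up was refused by the picture limit, so I relied on the earlier view.

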